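# Sort the restorer's bench

## Robot

A 6-joint arm with a two-finger parallel gripper is mounted at the origin on the work surface. World frame = base frame: x ahead of the robot, y to its left, z up, the work surface at z = 0. Lengths are in m, angles in rad, forces in N, time in s.
With the tool pointing down it reaches from about 0.2 to 0.875 m from the base axis. Payload 3.4 kg.
Tool frame: the origin (TCP) lies between the finger pads; the fingertips stand 25 mm ahead of it and the grasp point (between the pads) lies 6 mm ahead of it (r.nose_length is the z of the fingertips in the tool frame, in m); z points along the fingers, x is the direction in which the jaws open and shut, and the axes are right-handed (so a half turn about z gives the same grasp; the last joint's range is limited). The gripper opens to 94 mm and grips with 3 to 60 N. Pads are 16 mm wide; open, the fingers measure 119 mm over their backs; the gripper's body (75 mm by 177 mm) begins 78 mm behind the grasp point.
Start: joints at [1.083, 0.276, 1.505, -0, 1.361, -0.121], TCP at [0.206, 0.537, 0.23] pointing down, gripper open.
Joint ranges: [-2.89, 2.89], [-0.75, 2.08], [0.22, 2.7], [-1.18, 4.32], [0.11, 2.71], [-2.7, 2.7]. Speed limits (rad/s): [2.57, 2.57, 3.14, 3.14, 3.14, 3.14].

## Interface

Orientations are given as a unit quaternion [w, x, y, z].
In Python, from plant import r, gripper_to, inverse_kinematics, vision, models, telemetry gives the robot as it stands. Calls block until the motion is done:
- r.move_to(position, orientation): joint-space move of the TCP to a pose.
- r.move_l(position, rot=None, vel=0.15, guard=None): straight line of the TCP; rot=None keeps the orientation; vel is the mean speed in m/s. With guard (N) it stops when the force on the tool has changed by that much, and returns True; else False.
- r.movej(angles): joint-space move.
- gripper_to(opening, f_grip=None): finger opening in m; f_grip is the grip in N (None keeps the last); returns when the fingers have stopped.
- r.hold(seconds).
- inverse_kinematics(position, orientation): joint angles nearest the present ones, or None.
- vision.snapshot(name): name is "scene" or "top"; returns the picture (420x560x3 uint8, red, green, blue); there is no depth.
- vision.get_calibration(name): a dict with "fx", "fy", "cx", "cy" (pixels), "position" and "orientation" of the camera in the world. Camera axes: x right, y down, z forward; pixel columns grow to the right and rows downward; lengths in m; the calibration is good to about 2 mm. A picture is of the moment at which its call begins. get_calibration takes no time and is no camera call.
A pose or a line that the arm cannot do raises r.PlanningError and nothing moves.
- r.sign_off(): hands the job in, once; it reports no verdict.
Trained networks look in the newest picture that a camera, given by its name, has taken for a name from the list of things; names that differ only in an ending like _2 or _b are one class to them, and where a whole thing is asked for, a point or a joint stands for the part that bears it (a point fixed in the world has none). Each returns a list of dicts, best first, with "score" (0 to 1); they miss things now and then, are a little off and sometimes report something else, mostly with a low value. They report only what shows in the picture. A call takes as long as a camera call. They do not tell look-alikes from the thing itself.
- models.boxes_of(thing, camera): "at" ([x, y, z] in m, in world coordinates, good to about 4 mm: the middle of the surface that is visible of it).
- models.regions_of(thing, camera): "pixels" (420x560 bool, what is visible of it).
- models.mark_of(thing, camera): "at" ([x, y, z] in m, in world coordinates, good to about 4 mm: a listed point, or the origin of a listed thing).
Readings, each from a call of its own:
- telemetry.current_t(): time.
- telemetry.current_joints(): joint angles.
- telemetry.current_dq(): joint speeds.
- telemetry.current_joint_efforts(): joint torques, N m.
- telemetry.current_ee_pos(): TCP position.
- telemetry.current_tool_rot(): TCP orientation.
- telemetry.current_wrist_force(): force on the tool from outside, world axes, zero at the start.
- telemetry.current_torque(): the same for the moment, N m.
- telemetry.current_opening(): finger opening in m.
Only numpy, scipy, OpenCV 4.12 (cv2) and the standard library are available. Lean on these libraries where they do the work, as an engineer would, in place of code of your own. Each camera call takes 0.05 s, during which the arm holds its last target. There are 200 camera calls.

## Task

Tidy the ceramic restorer's bench: stand the wide paint pot upright in the larger wooden tray and the slim one upright in the smaller wooden tray, stand the broken-off ceramic finial upright on the felt in the white tray, setting it down gently rather than dropping it, and lay the flat brush on its rest so that both cradles carry it. Leave the glue bottle and the amber jar standing where they are.

Things in the scene. Friction and masses are not known exactly. Their poses are not given: they have to be found in the camera images.
- large_pot: Loose. The wide paint pot: white round pot with a black screw lid of the same width, 60 mm diameter, 52 mm tall, 0.16 kg, standing upright on the table. Grip it across the diameter near the top, about 36 mm above its underside. Origin: centre of the underside, z up.
- small_pot: Loose. The slim paint pot: same make, white with a black lid, 38 mm diameter, 48 mm tall, 0.06 kg, standing upright on the table. Grip it across the diameter near the top, about 34 mm above its underside. Origin: centre of the underside, z up.
- finial: Loose. A broken-off white ceramic finial (knob of a vase lid), standing upright: foot disc 40 mm diameter and 8 mm thick, narrow waist of 24 mm, straight drum of 34 mm diameter from 16 to 38 mm height (grip here, about 32 mm up), domed top at 50 mm. 0.07 kg, fragile. Origin: centre of the underside, z up.
- brush: Loose. Short flat varnish brush lying flat, 140 mm long, 12 mm thick throughout, rigid, 0.05 kg: wooden handle 16 mm wide (x -70 to 15 mm), steel ferrule 26 wide (x 15 to 35), bristles 24 wide (x 35 to 70). x runs along it to the bristles. Origin: underside, mid-length, in the handle; grip here, fingers closing along y. Balance point at x = 7 mm.
- large_tray: Fixed. The larger of the two dark wooden pot trays, square, open on top: inside 84 x 84 mm, outside 96 x 96 mm, rim 12 mm above the table, inner floor 4 mm above the table. Origin: centre of the underside, z up. x and y along its sides.
- small_tray: Fixed. The smaller dark wooden pot tray, square, open on top: inside 60 x 60 mm, outside 72 x 72 mm, rim 12 mm above the table, inner floor 4 mm above the table. Origin: centre of the underside, z up. x and y along its sides.
- felt_tray: Fixed. White tray lined with grey felt, open on top: inside 72 mm along x and 64 mm along y, outside 82 x 74 mm, rim 14 mm above the table, felt floor 6 mm above the table (as hard as wood to the touch). Origin: centre of the underside, z up.
- brush_rest: Fixed. Wooden brush rest: base plate 112 mm long (x), 58 wide (y), 4 thick, with two cradles across it, centred at x = -45 and 45 mm, each 12 mm thick; seats 12 mm above the table, cheeks rising to 22 mm at either end of each seat, 46 mm apart. The brush lies along x on both seats, either way round; fingers fit between the cradles. Origin: centre of the underside, z up.
- glue_bottle: Loose bystander, to be left alone: small white plastic glue bottle with a black pointed nozzle, 30 mm diameter, 64 mm tall, standing among the things. Origin: centre of the underside, z up.
- varnish_jar: Loose bystander, to be left alone: small amber glass jar with a steel lid, 46 mm diameter, 62 mm tall, standing among the trays. Origin: centre of the underside, z up.
Not all that is in view belongs to the job. Leave any pink, purple or turquoise look-alike of the small_pot alone.

How it is judged:
By the outcome, as a careful person would: the job done as asked, in the order asked, and still so for the second after the job is handed in, with the robot touching nothing.
It also fails if it takes over 96 s, if anything falls off the work surface, if the arm or the gripper's body presses on something with over 40 N, if the wrist force passes 120 N, or if a joint passes its speed limit or range.

## Working session

There is one attempt and no reset: what is moved stays moved. The work goes in short steps, each a Python script; the robot and the scene stay as the last script left them, time stands still between calls to the robot, and variables do not carry over. Pictures are saved under pics/ and viewed, about 12 in all and at most 16, crops included, and the job is handed in when it is done.

```bash
ls; mkdir -p pics; python3 - <<'E'
from plant import r,vision,models,telemetry
import cv2,numpy as np
for c in("scene","top"):
    im=vision.snapshot(c); cv2.imwrite(f"pics/{c}0.png",im[:,:,::-1]); print(c,vision.get_calibration(c))
    for t in "large_pot small_pot finial brush large_tray small_tray felt_tray brush_rest glue_bottle varnish_jar".split():
        print(t,[(np.round(d["at"],3).tolist(),round(d["score"],2)) for d in models.mark_of(t,c)[:5]])
print(telemetry.current_t(),telemetry.current_ee_pos(),telemetry.current_tool_rot())
E
```

```text
pics
scene {'fx': 540.3595515205519, 'fy': 540.3595515205519, 'cx': 276.37751604135343, 'cy': 206.73403814456915, 'position': array([ 1.44442722, -0.35407666,  0.82266277]), 'orientation': array([-0.36337802,  0.73674932,  0.50996957, -0.25512328])}
large_pot [([0.376, 0.302, -0.001], 0.78), ([0.447, 0.119, 0.0], 0.55)]
small_pot [([0.365, -0.203, -0.002], 0.87), ([0.361, -0.28, 0.001], 0.85), ([0.333, -0.374, -0.0], 0.82), ([0.421, -0.359, -0.005], 0.58)]
finial [([0.478, -0.097, 0.002], 0.8)]
brush [([0.45, 0.119, 0.0], 0.87), ([0.557, -0.414, 0.001], 0.28)]
large_tray [([0.528, 0.402, 0.004], 0.59)]
small_tray [([0.659, -0.165, 0.0], 0.89)]
felt_tray [([0.657, 0.19, 0.005], 0.63)]
brush_rest [([0.555, -0.416, 0.0], 0.59)]
glue_bottle [([0.454, -0.004, -0.0], 0.58)]
varnish_jar [([0.59, -0.003, -0.0], 0.78), ([0.451, 0.118, 0.002], 0.45)]
top {'fx': 448.07905663780934, 'fy': 448.07905663780934, 'cx': 280.42734872378253, 'cy': 208.64003660297158, 'position': array([ 0.29257029, -0.00217993,  1.32367949]), 'orientation': array([-0.05116284,  0.71174739, -0.69781989,  0.0620114 ])}
large_pot [([0.376, 0.302, -0.003], 0.95)]
small_pot [([0.418, -0.366, 0.004], 0.63), ([0.332, -0.377, -0.003], 0.61), ([0.355, -0.28, -0.0], 0.6), ([0.362, -0.202, -0.0], 0.47), ([0.557, -0.418, 0.004], 0.32)]
finial [([0.477, -0.092, 0.001], 0.6)]
brush [([0.444, 0.117, -0.004], 0.67)]
large_tray [([0.534, 0.402, -0.002], 0.72)]
small_tray [([0.662, -0.164, -0.001], 0.91)]
felt_tray [([0.656, 0.189, -0.005], 0.95)]
brush_rest [([0.557, -0.418, -0.001], 0.77), ([0.354, -0.28, 0.003], 0.61)]
glue_bottle [([0.454, -0.007, 0.002], 0.56)]
varnish_jar [([0.593, 0.001, -0.003], 0.67)]
1.1 [0.20626557 0.53677907 0.23052934] [-2.35986056e-05  8.24208954e-01  5.66285787e-01  8.41502351e-05]
```

View pics/top0.png

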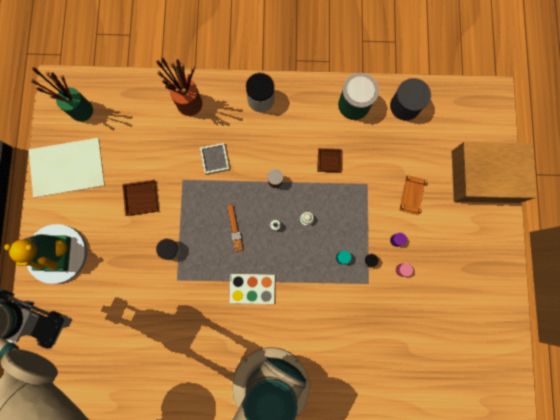

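View pics/scene0.png

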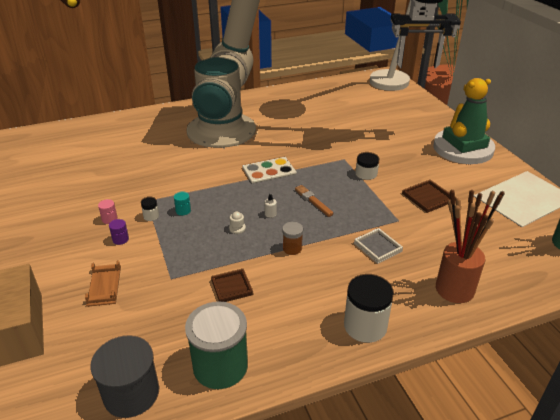

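The top view is laid out with x up and y to the left. The small-pot candidates (scene pixels) are pink (108,211), purple (119,232), turquoise (182,204) and white with a black lid (150,209). Only the last fits the description; I'll confirm it in a crop. In the top view the brush bristles (237,245) point toward the robot. Next I'll measure the orientations.

```bash
cat > h.py <<'E'
from plant import r,gripper_to,inverse_kinematics,vision,models,telemetry
import cv2,numpy as np
from scipy.spatial.transform import Rotation as R
def ray(cam,uv,z):
    c=vision.get_calibration(cam); q=c["orientation"]; M=R.from_quat([q[1],q[2],q[3],q[0]])
    uv=np.atleast_2d(uv).astype(float)
    d=M.apply(np.c_[(uv[:,0]-c["cx"])/c["fx"],(uv[:,1]-c["cy"])/c["fy"],np.ones(len(uv))])
    return (c["position"]+d*((z-c["position"][2])/d[:,2])[:,None])[:,:2]
def down(a):  # tool down, jaws (tool x) along angle a in world
    q=(R.from_euler("z",a)*R.from_euler("x",np.pi)).as_quat(); return np.array([q[3],*q[:3]])
def rect(cam,t,z,near=None,k=0):
    L=models.regions_of(t,cam)
    out=[]
    for d in L:
        m=d["pixels"]; v,u=np.nonzero(m)
        P=ray(cam,np.c_[u,v],z).astype(np.float32)
        (c,s,a)=cv2.minAreaRect(P); out.append((round(d["score"],2),len(u),np.round(c,4).tolist(),np.round(s,4).tolist(),round(a,1),np.round(P.mean(0),4).tolist()))
    return out
E
python3 - <<'E'
from h import *
ims={c:vision.snapshot(c) for c in("top","scene")}
for t,z in dict(large_pot=.052,small_pot=.048,finial=.025,brush=.012,large_tray=.012,small_tray=.012,felt_tray=.014,brush_rest=.02,glue_bottle=.04,varnish_jar=.062).items():
    for c in ims: print(t,c,*rect(c,t,z),sep="\n  ")
a=cv2.resize(ims["scene"][185:315,80:260],None,fx=4.4,fy=4.4,interpolation=cv2.INTER_CUBIC)
cv2.imwrite("pics/crop1.png",a[:,:,::-1])
b=cv2.resize(ims["top"][130:280,190:440],None,fx=3.2,fy=3.2,interpolation=cv2.INTER_CUBIC)
cv2.imwrite("pics/crop2.png",b[:,:,::-1])
E
```

```text
large_pot
  top
  (0.61, 396, [0.3764, 0.2941], [0.0564, 0.0651], 1.1, [0.3765000104904175, 0.29580000042915344])
large_pot
  scene
  (0.76, 555, [0.4098, 0.2806], [0.0574, 0.1328], 61.0, [0.4106000065803528, 0.28029999136924744])
small_pot
  top
  (0.68, 198, [0.3316, -0.3748], [0.0365, 0.0488], 1.1, [0.3319000005722046, -0.37389999628067017])
  (0.62, 179, [0.3636, -0.2003], [0.0399, 0.0399], 89.9, [0.3637000024318695, -0.20090000331401825])
  (0.61, 162, [0.418, -0.3598], [0.0345, 0.0437], 1.1, [0.4174000024795532, -0.35910001397132874])
  (0.52, 173, [0.3566, -0.2786], [0.0339, 0.0432], 1.1, [0.3569999933242798, -0.2782999873161316])
small_pot
  scene
  (0.89, 336, [0.3601, -0.3778], [0.0941, 0.0365], 2.0, [0.36010000109672546, -0.37869998812675476])
  (0.79, 328, [0.3873, -0.2841], [0.0357, 0.0909], 86.1, [0.3880999982357025, -0.2840000092983246])
  (0.66, 440, [0.4463, -0.3637], [0.1, 0.039], 1.7, [0.4465999901294708, -0.36419999599456787])
  (0.62, 372, [0.392, -0.2066], [0.0411, 0.0998], 86.3, [0.39250001311302185, -0.20749999582767487])
finial
  top
  (0.44, 131, [0.475, -0.
[... 1226 characters left out ...]
48])
  (0.41, 413, [0.3792, 0.3039], [0.071, 0.0577], 69.6, [0.3788999915122986, 0.303600013256073])
brush_rest
  scene
  (0.65, 1200, [0.5699, -0.4174], [0.0648, 0.1252], 77.0, [0.5756000280380249, -0.4163999855518341])
glue_bottle
  top
  (0.62, 171, [0.357, -0.2802], [0.0341, 0.0434], 1.1, [0.35690000653266907, -0.2793000042438507])
glue_bottle
  scene
  (0.51, 213, [0.4692, -0.0097], [0.0267, 0.0835], 69.6, [0.47189998626708984, -0.010300000198185444])
varnish_jar
  top
  (0.55, 268, [0.5859, -0.0024], [0.0591, 0.0462], 1.3, [0.5863000154495239, -0.00279999990016222])
varnish_jar
  scene
  (0.58, 599, [0.6217, -0.0148], [0.0424, 0.1068], 67.0, [0.6220999956130981, -0.014999999664723873])
```

View pics/crop1.png

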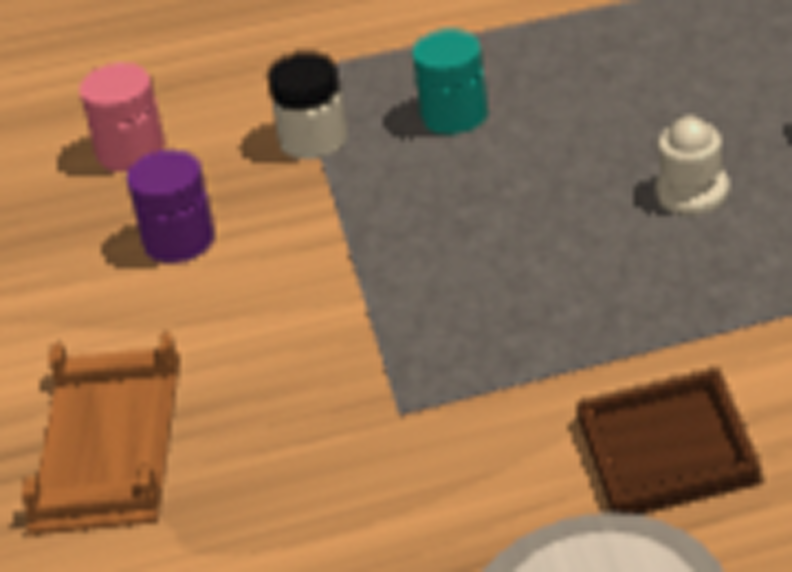

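View pics/crop2.png

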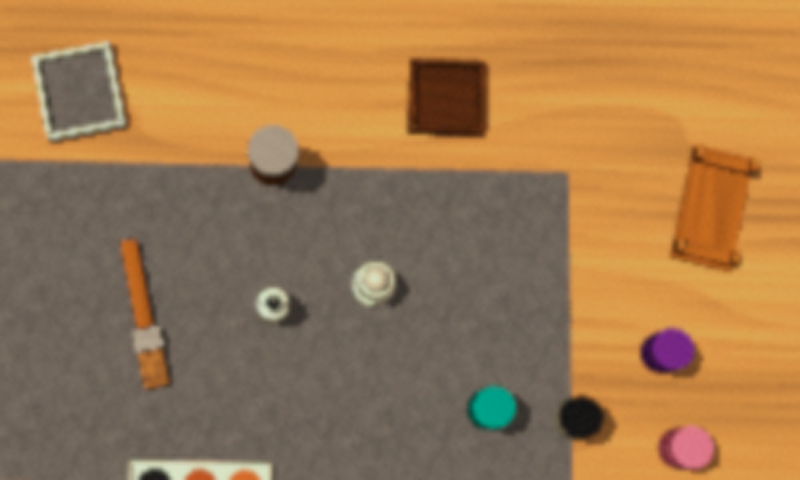

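The crops confirm the slim pot: white with a black lid at scene (150,209), world (0.357,-0.28). The turquoise, pink and purple ones are look-alikes. Orientations: brush axis 12° with bristles toward -x, rest -11.7°, felt tray 13°. Starting with the large pot.

```bash
cat >> h.py <<'E'
def orient(p,a):
    q0=telemetry.current_joints(); best=None
    for k in(-1,0,1):
        o=down(a+k*np.pi); s=inverse_kinematics(p,o)
        if s is not None:
            c=np.abs(np.array(s)-q0).max()
            if best is None or c<best[0]: best=(c,o)
    return best[1]
UP=.20
def pick(xy,a,tz,open_,grip,width):
    x,y=xy; p=[x,y,UP]; o=orient(p,a)
    r.move_to(p,o); gripper_to(open_)
    r.move_l([x,y,tz+.03],vel=.25); hit=r.move_l([x,y,tz],vel=.08,guard=8)
    gripper_to(max(0,width-.02),f_grip=grip)
    r.move_l([x,y,UP],vel=.2)
    print("pick hit",hit,"opening",telemetry.current_opening(),"want",width,"t",telemetry.current_t())
def place(xy,a,tz,open_,vel=.03,guard=2.5):
    x,y=xy; p=[x,y,UP]; o=orient(p,a)
    r.move_to(p,o); r.move_l([x,y,tz+.01],vel=.2)
    hit=r.move_l([x,y,tz-.002],vel=vel,guard=guard)
    z=telemetry.current_ee_pos()[2]; print("place hit",hit,"z",z,"nominal",tz,"F",telemetry.current_wrist_force(),"held",telemetry.current_opening())
    if hit: r.hold(.1)
    gripper_to(open_); r.move_l([x,y,UP],vel=.25); print("t",telemetry.current_t())
def snap(c,f,v=None,h=None,s=1):
    im=vision.snapshot(c)
    if v: im=cv2.resize(im[v[0]:v[1],h[0]:h[1]],None,fx=s,fy=s,interpolation=cv2.INTER_CUBIC)
    cv2.imwrite(f,im[:,:,::-1])
E
python3 - <<'E'
from h import *
d=np.deg2rad
pick([.376,.300],d(100),.042,.094,20,.060)
place([.531,.399],d(99.5),.046,.085)
p=[.45,-.15,.25]; r.move_to(p,orient(p,d(0)))
print(telemetry.current_t())
snap("scene","pics/a1.png")
E
```

```text
pick hit False opening 0.059839687038844555 want 0.06 t 6.2917
place hit True z 0.0459458884312406 nominal 0.046 F [-0.14416372 -0.63094019  2.46913842] held 0.0597573448149971
t 9.775
11.7833
```

View pics/a1.png

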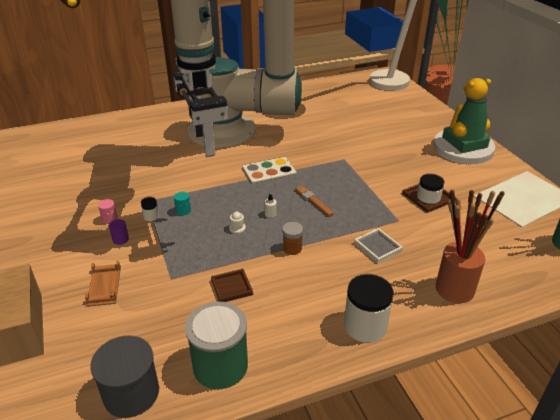

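The large pot stands in the larger tray at (431,188). The touchdown force came at the nominal height. Next are the small pot and the finial.

```bash
python3 - <<'E'
from h import *
d=np.deg2rad
pick([.357,-.280],d(0),.040,.070,12,.038)
assert abs(telemetry.current_opening()-.038)<.003
place([.659,-.166],d(88),.044,.060)
p=[.45,-.096,.25]
pick([.477,-.096],d(10),.038,.064,10,.034)
E
```

```text
pick hit False opening 0.037874085393328795 want 0.038 t 15.75
place hit True z 0.04367008520488723 nominal 0.044 F [ 0.6306898  -1.31379931  3.60832991] held 0.037739660194444136
t 19.6917
pick hit False opening 0.03358176131413839 want 0.034 t 23.975
```

```bash
python3 - <<'E'
from h import *
d=np.deg2rad
place([.656,.186],d(103),.044,.060,vel=.015,guard=1.2)
p=[.35,-.1,.25]; r.move_to(p,orient(p,d(102)))
snap("scene","pics/a2.png",(140,320),(180,480),2.6)
vision.snapshot("top")
for c in("scene","top"):
  for t in("finial","small_pot","large_pot","brush"): print(c,t,[(np.round(e["at"],3).tolist(),round(e["score"],2)) for e in models.mark_of(t,c)[:4]])
E
```

```text
place hit True z 0.044147567113285394 nominal 0.044 F [-1.15655767 -0.13625207  3.40582519] held 0.03357186533057563
t 28.25
scene finial [([0.656, 0.183, 0.005], 0.65)]
scene small_pot [([0.66, -0.166, 0.003], 0.97), ([0.364, -0.205, -0.001], 0.8), ([0.335, -0.375, -0.001], 0.62), ([0.42, -0.356, -0.003], 0.61)]
scene large_pot []
scene brush [([0.452, 0.12, -0.0], 0.7)]
top finial [([0.658, 0.191, 0.007], 0.53)]
top small_pot [([0.657, -0.166, 0.004], 0.75), ([0.333, -0.378, -0.002], 0.75), ([0.42, -0.362, 0.003], 0.6)]
top large_pot [([0.533, 0.402, 0.001], 0.95)]
top brush [([0.446, 0.116, -0.002], 0.56)]
```

View pics/a2.png

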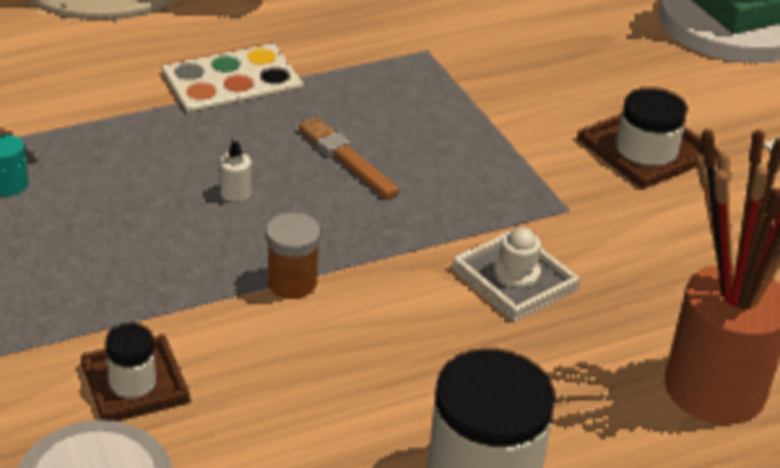

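All three stand upright in their trays: large pot (655,125), finial (518,255), small pot (130,360) in the crop. The bystanders haven't moved. Now the brush.

```bash
python3 - <<'E'
from h import *
d=np.deg2rad
pick([.447,.117],d(102),.029,.050,12,.016)
assert abs(telemetry.current_opening()-.016)<.003
place([.556,-.415],d(78.3),.041,.036,vel=.02,guard=1.5)
p=[.30,.15,.25]; r.move_to(p,orient(p,d(90)))
snap("scene","pics/a3.png",(190,320),(60,270),3.7)
snap("top","pics/a4.png",(130,290),(110,440),2.4)
print(telemetry.current_t())
for c in("scene","top"):
  for t in("brush","glue_bottle","varnish_jar"): print(c,t,[(np.round(e["at"],3).tolist(),round(e["score"],2)) for e in models.mark_of(t,c)[:3]])
print(rect("top","brush",.024))
E
```

```text
pick hit False opening 0.015897587032147647 want 0.016 t 34.5417
place hit True z 0.0409413455327487 nominal 0.041 F [ 0.47172261 -0.44902294  4.12793112] held 0.015992265950028797
t 39.3333
41.6583
scene brush [([0.559, -0.412, 0.01], 0.91)]
scene glue_bottle []
scene varnish_jar [([0.59, -0.008, 0.002], 0.88)]
top brush [([0.555, -0.416, 0.012], 0.78)]
top glue_bottle [([0.454, -0.003, 0.004], 0.66)]
top varnish_jar [([0.594, -0.001, -0.001], 0.66)]
[(0.68, 312, [0.5525, -0.4153], [0.0299, 0.1328], 74.6, [0.5439000129699707, -0.41260001063346863])]
```

View pics/a3.png

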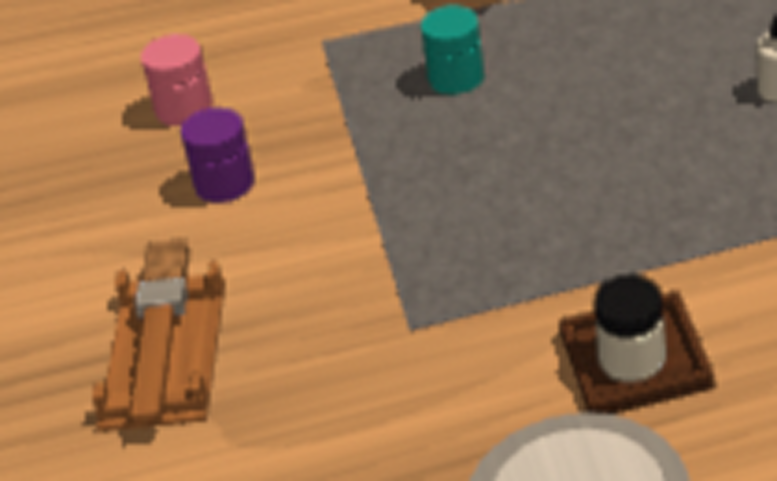

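View pics/a4.png

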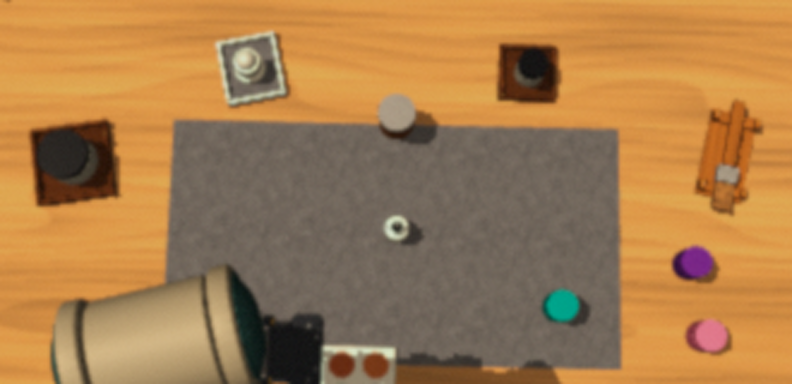

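The brush lies between the cheeks of both cradles and overhangs each end: handle tip at (738,102), bristles at (723,208) in the top crop. Both pots and the finial are upright inside their trays, the bystanders haven't moved, and the arm is clear. Handing in.

```bash
python3 - <<'E'
from h import *
print(telemetry.current_wrist_force(),telemetry.current_t()); print(r.sign_off())
E
```

```text
[ 0.54285923  0.89674458 -0.22621582] 42.0083
the job is handed in; nothing more can be done
None
```

I finished the bench in the order you asked and handed it in at about 42 s of the 96 s allowed:
- **Wide pot:** upright in the larger tray.
- **Slim pot:** the white one with the black lid is upright in the smaller tray. I left the three coloured look-alikes alone.
- **Finial:** set down upright on the felt at 15 mm/s, with about 3.4 N read at contact.
- **Brush:** on its rest, lying across both cradles and between their cheeks.

**Last checks:** Every placement made contact within 0.4 mm of the expected height. Both final pictures show the pots and finial upright in their trays. The brush overhangs both cradles and was measured at seat height, 10–12 mm. The glue bottle and amber jar were found within about 7 mm of their first readings, which is roughly the accuracy of the detector.

**Misses and disagreements:**
- The detector missed the glue bottle in the last scene view, but found it from the top camera.
- It missed the wide pot in one scene view, though the picture showed it in place.
- A fit of the brush's outline in the top view gave an angle 3–4° off the rest's. That is within what that measurement can resolve.

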